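# Brake service: lift the pad out of the caliper bracket, then draw and hold the guide pin

## Task

Lift the worn brake pad straight up out of its slots in the caliper bracket and set it down in the steel tray, not dropping it. Then draw the rusty guide pin straight out of its bore, about half-way (30 mm out from fully home), without cocking or forcing it in the bore, and finish while still holding it there so that its shank can be checked. Leave the bright yellow pin, the pad already in the tray, the grease tub and the spray can alone.

Things in the scene. Friction and masses are not known exactly. Their poses are not given: they have to be found in the camera images.
- bracket: Fixed dark iron brake caliper bracket, upright in a low blue vise. Origin: bench level, midline, plane of the front face where both pin bores open. z up, y along its length, x level into the bore. Arms at |y| 65-117 mm rise to 162 mm; between them only the pad stands above 99 mm. The vise is below 75 mm, from x = -70 to 200 mm, |y| below 78 mm.
- bore_left (a point): Centre of the mouth of the bore at y = +100 mm of the bracket, 145 mm up. Both bores: 13 mm wide, 62 mm deep, blind, level along the bracket's x; the front of the bracket (-x) is open space.
- bore_right (a point): The same for the bore at y = -100 mm.
- pad_center (a point): Centre of the loose worn pad (0.3 kg) on edge in the bracket: 14 mm thick along its x (black steel back, brown-grey lining), 146 mm long along y over two ears, 55 mm tall. Its ears stand in two 8 mm wide upright slots, open at the top; after 30 mm of rise they are free. In place: 127.5 mm up, at x = 23 mm, y = 0 of the bracket. Pinch it across its thickness by the top edge.
- old_pin_head (a point): Centre of the hexagon head (17 mm across flats, 13 mm long, two flats upright facing +-y) of the loose rusty brown pin (0.09 kg), in either bore. Its x points into the bore. Fully home it is at x = -20.5 mm of the bracket (collar on the face), at the start up to 6 mm farther out; half-way out at -50.5 mm. Shank 12 mm thick, 60 mm long; 1 mm play, so it lies 0.5 mm below the bore's centre.
- new_pin_head (a point): The same point of the bright yellow pin, of the same shape, in the other bore. Leave it.
- tray: Fixed open steel tray, 210 mm along its x, 270 mm along its y, rim 35 mm high, 3 mm floor and walls; origin at the centre of its underside on the bench. Another pad lies flat in its +x half (14 mm high, x = 22 to 88 mm, |y| below 85 mm); the -x half is free.
- outer_pad: The other pad, taken out before, lying flat in the tray, 55 x 146 x 14 mm; origin at the centre of its underside. Leave it.
- grease: Loose white grease tub with a blue lid, 68 mm wide, 62 mm high, upright on the bench; origin at the centre of its underside. Leave it.
- can: Loose red spray can, 65 mm wide, 188 mm high, upright on the bench; origin at the centre of its underside. Leave it.

How it is judged:
By the outcome, as a careful person would: the job done as asked, in the order asked, and still so for the second after the job is handed in, while the arm keeps its last pose, push and grip.
It also fails if it takes over 58 s, if anything falls off the work surface, if the arm or the gripper's body presses on something with over 40 N, if the wrist force passes 120 N, or if a joint passes its speed limit or range.

## Robot

A 6-joint arm with a two-finger parallel gripper is mounted at the origin on the work surface. World frame = base frame: x ahead of the robot, y to its left, z up, the work surface at z = 0. Lengths are in m, angles in degrees, forces in N, time in s.
With the tool pointing down it reaches from about 0.3 to 0.775 m from the base axis. Payload 14.6 kg.
Tool frame: the origin (TCP) lies on the centre line of the jaws, within the pads' length; the fingertips stand 22 mm ahead of it and the grasp point (between the pads) lies 3 mm ahead of it; z points along the fingers, y is the line along which they close (so a half turn about z gives the same grasp; the last joint's range is limited). The gripper opens to 94 mm and grips with 3 to 60 N. Pads are 16 mm wide; open, the fingers measure 119 mm over their backs; the gripper's body (75 mm by 177 mm) begins 78 mm behind the grasp point.
Start: joints at [72.674, 17.183, 87.147, -0, 75.671, -3.816], TCP at [0.128, 0.535, 0.227] pointing down, gripper open.
Joint ranges: [-173.82, 173.82], [-45.26, 126.66], [13.44, 144.39], [-59.66, 239.66], [0, 175.72], [-146.38, 146.38]. Speed limits (degrees/s): [127.2, 127.2, 147.25, 180, 180, 180].

## Interface

Orientations are given as [roll, pitch, yaw] about the fixed x, y, z axes, in that order (R = Rz(yaw) Ry(pitch) Rx(roll)).
In Python, from plant import r gives the robot as it stands.
- The arm moves only by the tool step_arm, never from a script. Its arguments are lists of equal length, an entry for each row: "travel": the shift along the world's x, y, z in cm, a list of three; "rotation": the turn, a rotation vector about the world's x, y, z in rad, a list of three; "fingers": the closure in counts, from 0 (fully open) to 255 (shut). In form: {"travel": [[x, y, z], ...], "rotation": [[wx, wy, wz], ...], "fingers": [fingers, ...]}. A call has exactly 5 rows; each row is the pose to reach, as a shift and turn from the pose commanded when the call began; what a row does not reach only later rows make up. A row lasts 1/10 s, in which the tool goes at most 50 mm and 8.59 degrees, less where a joint would pass 70% of its speed; a pose out of reach is approached as far as the arm can. A call with a gripper value outside its range is refused whole. The fingers move at their own pace and stop on an object; the grip force is fixed at half the most. Time passes only in rows, so rows that repeat a pose let the fingers close, or fill a call up. It gives the time, the measured TCP pose, the force, the opening and the grip force at its end, in the units of the state.
- r.read_state(): the state, without advancing time (a new reading comes with each control period).
- r.capture(name): name is "scene" or "top" or "wrist"; returns the picture (420x560x3 uint8, red, green, blue); there is no depth.
- r.get_calibration(name): a dict with "vertical_fov" (degrees; the focal length in pixels is half the picture's height over the tangent of half this angle, whatever the lens; pixels are square), "cx", "cy" (the principal point, pixels), "rvec" (rotation vector, rad) and "tvec" (3), from world to camera coordinates, as OpenCV has them; the wrist camera has in their place "mount" (4x4, takes a point from camera to tool coordinates, whose origin is the TCP and whose axes are the flange's). Camera axes: x right, y down, z forward; pixel columns grow to the right and rows downward; lengths in m; the calibration is good to about 2 mm. A picture is of the moment at which its call begins: read the wrist's pose just before it. get_calibration takes no time and is no camera call.
- r.close_job(): hands the job in; it is judged then, once.
The state is a dict: "time_s": time; "joint_positions": joint angles; "joint_velocities": joint speeds; "effort": joint torques, N m; "tool_pos": TCP position; "orientation": TCP orientation; "wrist_force": force on the tool from outside, world axes, zero at the start; "ft_torque": the same for the moment, N m; "finger_gap": finger opening in m; "gripper_force": force on a finger pad.
Only numpy, scipy, OpenCV 4.12 (cv2) and the standard library are available. Lean on these libraries where they do the work, as an engineer would, in place of code of your own. Each camera call takes 0.05 s, during which the arm holds its last target. There are 200 camera calls.

## Working session

There is one attempt and no reset: what is moved stays moved. The work goes in short steps, Python scripts to look and compute and a tool call to move; the robot and the scene stay as the last step left them, time stands still between calls to the robot, and variables do not carry over. Pictures are saved under pics/ and viewed, at most 11 in all, crops included, and the job is handed in when it is done.

Besides the shell and the picture viewer there is one more tool, called after "Request:" as name(argument=value, ...) on one line, values as JSON. step_arm: Moves the arm, as the interface text tells. Its arguments: {"type":"object","properties":{"travel":{"type":"array","items":{"type":"array","items":{"type":"number"}}},"rotation":{"type":"array","items":{"type":"array","items":{"type":"number"}}},"fingers":{"type":"array","items":{"type":"number"}}},"required":["travel","rotation","fingers"]}

```bash
mkdir -p pics; cat > h.py <<'E'
import numpy as np, cv2
from plant import r
from scipy.spatial.transform import Rotation as R
def cam(n,s=None):
    c=r.get_calibration(n); f=210/np.tan(np.radians(c["vertical_fov"]/2))
    if "rvec" in c:
        Rm=cv2.Rodrigues(np.array(c["rvec"],float))[0]; t=np.array(c["tvec"],float).ravel()
        return f,c["cx"],c["cy"],Rm,t
    M=np.array(c["mount"]); s=s or r.read_state()
    T=np.eye(4);T[:3,:3]=R.from_euler('xyz',s["orientation"],degrees=True).as_matrix();T[:3,3]=s["tool_pos"]
    W=np.linalg.inv(T@M); return f,c["cx"],c["cy"],W[:3,:3],W[:3,3]
def ray(C,u,v):
    f,cx,cy,Rm,t=C; d=Rm.T@np.array([(u-cx)/f,(v-cy)/f,1]); return -Rm.T@t,d
def onz(C,u,v,z):
    o,d=ray(C,u,v); return o+d*(z-o[2])/d[2]
def tri(*obs):
    A=np.zeros((3,3));b=np.zeros(3)
    for C,u,v in obs:
        o,d=ray(C,u,v); d=d/np.linalg.norm(d); P=np.eye(3)-np.outer(d,d); A+=P;b+=P@o
    p=np.linalg.solve(A,b); return p
def proj(C,p):
    f,cx,cy,Rm,t=C; q=Rm@np.array(p)+t; return cx+f*q[0]/q[2],cy+f*q[1]/q[2]
def snap(n,fn):
    s=r.read_state(); im=np.array(r.capture(n)); cv2.imwrite(f"pics/{fn}.png",im[:,:,::-1]); return im,cam(n,s)
E
python3 - <<'E'
from h import *
for n in("scene","top","wrist"):
    im,C=snap(n,n+"0"); print(n,[np.round(x,3).tolist() for x in C], r.get_calibration(n).keys())
print(r.read_state())
E
```

```text
scene [420.195, 283.716, 213.696, [[-0.137, 0.991, 0.012], [0.713, 0.107, -0.693], [-0.688, -0.086, -0.721]], [0.097, -0.347, 1.61]] dict_keys(['vertical_fov', 'cx', 'cy', 'rvec', 'tvec'])
top [485.134, 272.75, 213.682, [[-0.06, -0.998, -0.001], [-0.976, 0.059, -0.208], [0.207, -0.012, -0.978]], [0.033, 0.625, 0.969]] dict_keys(['vertical_fov', 'cx', 'cy', 'rvec', 'tvec'])
wrist [353.29, 274.583, 213.653, [[0.233, 0.972, -0.0], [0.941, -0.226, 0.253], [0.246, -0.059, -0.967]], [-0.549, -0.026, 0.389]] dict_keys(['vertical_fov', 'cx', 'cy', 'mount'])
{'time_s': 0.15, 'joint_positions': array([ 7.26760736e+01,  1.72083300e+01,  8.71733378e+01,  9.37519460e-05,
        7.56709459e+01, -3.81512336e+00]), 'joint_velocities': array([ 0.04413524, -0.08938502, -0.08951764, -0.00665939, -0.03559699,
       -0.02970569]), 'effort': array([ 5.10037717e-04, -5.31960046e+01, -3.52820063e+01,  7.08117639e-02,
        2.36029818e-02, -1.54321373e-05]), 'tool_pos': array([0.12841485, 0.53460055, 0.2270076 ]), 'orientation': array([-1.79947509e+02, -3.59138758e-03,  1.66491172e+02]), 'wrist_force': array([-0.29903742,  0.66883381,  0.74639801]), 'ft_torque': array([-0.01133122, -0.07436502, -0.06765699]), 'gripper_force': 0.0, 'finger_gap': 0.09430644553939489}
```

View pics/scene0.png

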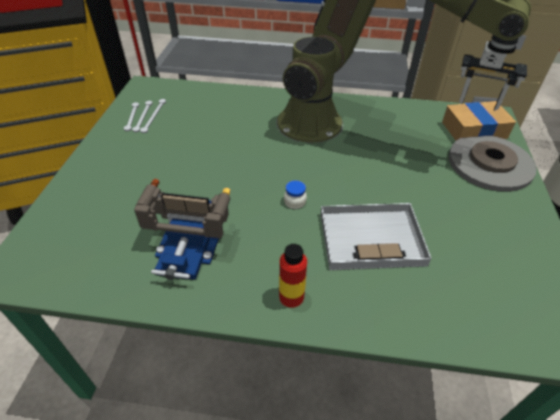

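View pics/top0.png

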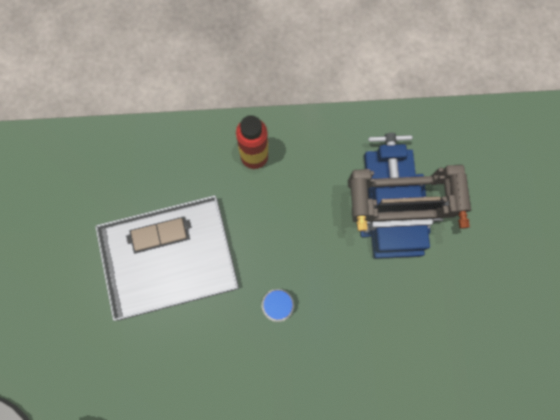

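Scene: the bracket stands at the lower left with its bores facing the robot. The rusty pin is at scene (155,183) / top (464,220) and the yellow pin at top (362,222). The pad's edge is at top ~(410,200), the tray centre at top ~(167,258), with the outer pad at (158,235).

```bash
python3 - <<'E'
from h import *
T=cam("top");S=cam("scene")
it=cv2.imread("pics/top0.png");is_=cv2.imread("pics/scene0.png")
def blob(im,lo,hi,box):
    x0,y0,x1,y1=box; h=cv2.cvtColor(im[y0:y1,x0:x1],cv2.COLOR_BGR2HSV); m=cv2.inRange(h,lo,hi)
    n,l,st,c=cv2.connectedComponentsWithStats(m); k=1+np.argmax(st[1:,4]); return c[k]+[x0,y0],st[k]
rt=blob(it,(0,130,60),(14,255,255),(440,190,490,250)); yt=blob(it,(15,110,100),(32,255,255),(340,200,385,250))
rs=blob(is_,(0,130,60),(14,255,255),(140,170,175,200)); ys=blob(is_,(15,110,100),(32,255,255),(215,180,240,205))
print(rt,yt,rs,ys)
for a in (rt,yt): print(onz(T,*a[0],.1445))
print("tri",tri((T,*rt[0]),(S,*rs[0])),tri((T,*yt[0]),(S,*ys[0])))
for p in [(98,228),(216,199),(237,289),(113,316)]: print("tray",onz(T,*p,.035))
for p in [(131,237),(187,225)]: print("outer",onz(T,*p,.014))
print("pad ends",onz(T,383,201,.155),onz(T,441,198,.155))
h=cv2.resize(it[120:270,330:490],None,fx=5,fy=4,interpolation=cv2.INTER_CUBIC)
cv2.imwrite("pics/crop1.png",cv2.resize(it[120:270,335:495],None,fx=4,fy=4,interpolation=cv2.INTER_CUBIC))
E
```

```text
(array([463.05172414, 219.61206897]), array([ 19,  21,  10,  17, 116], dtype=int32)) (array([361.496, 222.664]), array([ 17,  16,  10,  15, 125], dtype=int32)) (array([154.94285714, 181.97142857]), array([12,  9,  7,  7, 35], dtype=int32)) (array([226.16216216, 190.43243243]), array([ 8,  8,  7,  6, 37], dtype=int32))
[ 0.57444422 -0.37545693  0.1445    ]
[ 0.58039813 -0.17607197  0.1445    ]
tri [ 0.57276925 -0.37189255  0.15478376] [ 0.57827375 -0.17401731  0.15644551]
tray [0.62319318 0.37817388 0.035     ]
tray [0.67278488 0.11843277 0.035     ]
tray [0.47310136 0.08090419 0.035     ]
tray [0.43263951 0.3439296  0.035     ]
outer [0.60268506 0.31218469 0.014     ]
outer [0.6222901  0.18741871 0.014     ]
pad ends [ 0.61891561 -0.22020607  0.155     ] [ 0.61806547 -0.33417482  0.155     ]
```

View pics/crop1.png

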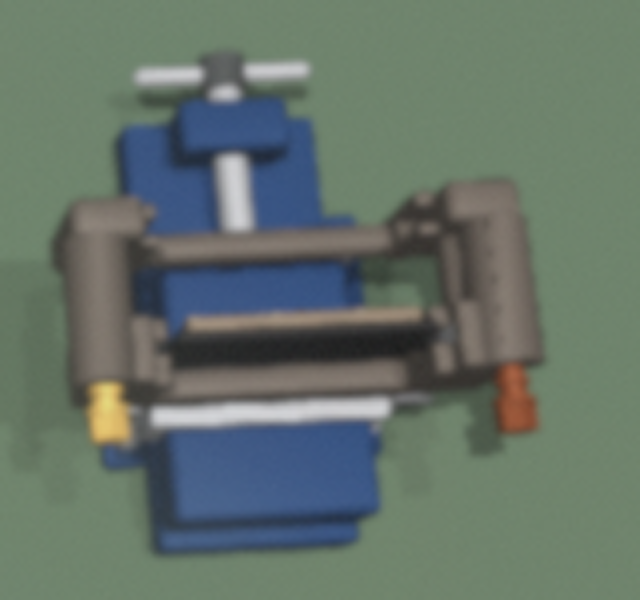

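The crop shows the pad's top strip, brown lining over black backing, spanning crop (188,312)–(425,345). The yellow head is at (110,420) and the rusty head at (517,405). Moving above the pad for a closer look.

Request:
step_arm(travel=[[2.4, -4.0, 1], [4.9, -8.1, 2], [7.3, -12.2, 3], [9.8, -16.2, 3], [12.2, -20.3, 3]], rotation=[[0, 0, -0.07], [0, 0, -0.14], [0, 0, -0.21], [0, 0, -0.28], [0, 0, -0.34]], fingers=[0, 0, 0, 0, 0])

```text
time_s: 0.65
tool_pos: [0.251, 0.3301, 0.2576]
orientation: [180.0, 0.0, 146.9]
wrist_force: [0.7, -0.0, 0.5]
finger_gap: 0.0942
gripper_force: 0.0
```

Request:
step_arm(travel=[[2.4, -4.0, 0], [4.9, -8.1, 0], [7.3, -12.2, 0], [9.8, -16.2, 0], [12.2, -20.3, 0]], rotation=[[0, 0, -0.07], [0, 0, -0.14], [0, 0, -0.21], [0, 0, -0.28], [0, 0, -0.34]], fingers=[0, 0, 0, 0, 0])

```text
time_s: 1.15
tool_pos: [0.373, 0.1269, 0.2576]
orientation: [180.0, 0.0, 127.4]
wrist_force: [0.1, 0.8, 0.0]
finger_gap: 0.0938
gripper_force: 0.0
```

Request:
step_arm(travel=[[2.4, -4.0, 0], [4.9, -8.1, 0], [7.3, -12.2, 0], [9.8, -16.2, 0], [12.2, -20.3, 0]], rotation=[[0, 0, -0.07], [0, 0, -0.14], [0, 0, -0.21], [0, 0, -0.28], [0, 0, -0.34]], fingers=[0, 0, 0, 0, 0])

```text
time_s: 1.65
tool_pos: [0.4951, -0.0762, 0.2573]
orientation: [-180.0, -0.0, 107.9]
wrist_force: [0.6, 1.3, 1.3]
finger_gap: 0.0936
gripper_force: 0.0
```

Request:
step_arm(travel=[[2.4, -4.0, 0], [4.9, -8.1, 0], [7.3, -12.2, 0], [9.8, -16.2, 0], [12.2, -20.3, 0]], rotation=[[0, 0, -0.07], [0, 0, -0.14], [0, 0, -0.21], [0, 0, -0.28], [0, 0, -0.34]], fingers=[0, 0, 0, 0, 0])

```text
time_s: 2.15
tool_pos: [0.6171, -0.2789, 0.257]
orientation: [-180.0, -0.0, 88.4]
wrist_force: [0.3, 0.8, 0.4]
finger_gap: 0.094
gripper_force: 0.0
```

```bash
python3 - <<'E'
from h import *
im,C=snap("wrist","w1"); np.save("C_w1.npy",np.array([*C[:3],*C[3].ravel(),*C[4]]))
cv2.imwrite("pics/w1b.png",cv2.resize(im[:,:,::-1],(800,600),interpolation=cv2.INTER_CUBIC))
E
```

```text
(no output)
```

View pics/w1b.png

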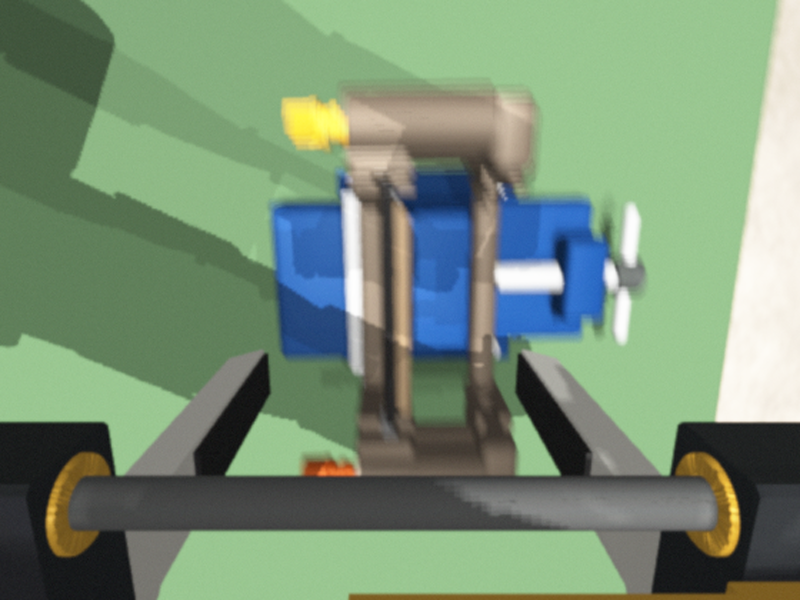

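The wrist view (scaled 1.43×) shows the pad's top strip running vertically at columns ~385–412, rows 190–430. The yellow head is at (300,122), and the rusty head at (325,467) is partly hidden.

```bash
python3 - <<'E'
from h import *
a=np.load("C_w1.npy"); C=(*a[:3],a[3:12].reshape(3,3),a[12:])
im=cv2.imread("pics/w1.png"); 
for v in (150,190,210,230,260,280): print(v,[tuple(int(x) for x in p) for p in im[v-1:v+2,262:294].mean(0)])
print("yaw z cam pos", -C[3].T@C[4])
h=cv2.cvtColor(im,cv2.COLOR_BGR2HSV); m=cv2.inRange(h,(18,130,120),(34,255,255)); m[:, :180]=0;m[:,260:]=0;m[120:]=0
ys,xs=np.nonzero(m); print(xs.min(),xs.max(),ys.min(),ys.max())
print("yellow", onz(C,xs.mean(),ys.mean(),.148))
for u in(270,288): print([onz(C,u,v,.155).round(4) for v in (150,280)])
E
```

```text
150 [(116, 132, 148), (107, 122, 136), (94, 109, 121), (82, 94, 104), (74, 83, 91), (63, 68, 75), (57, 62, 64), (54, 55, 58), (54, 55, 56), (55, 54, 54), (60, 62, 67), (73, 83, 93), (85, 101, 116), (96, 118, 136), (108, 133, 154), (115, 144, 167), (124, 154, 180), (128, 162, 189), (131, 164, 191), (127, 162, 188), (123, 154, 180), (121, 142, 165), (127, 133, 149), (129, 120, 128), (131, 107, 105), (129, 91, 78), (128, 77, 51), (126, 72, 39), (126, 70, 35), (127, 70, 35), (133, 73, 36), (137, 75, 35)]
190 [(125, 144, 160), (122, 138, 156), (113, 130, 146), (103, 118, 132), (89, 102, 116), (77, 88, 98), (67, 72, 81), (56, 58, 62), (48, 51, 51), (50, 49, 50), (50, 49, 51), (53, 56, 58), (61, 67, 75), (76, 92, 105), (90, 111, 130), (101, 127, 150), (112, 142, 167), (122, 155, 181), (130, 164, 192), (137, 174, 202), (137, 173, 202), (131, 166, 192), (124, 152, 176), (117, 139, 162), (110, 123, 142), (106, 109, 123), (104, 93, 97), (113, 83, 75), (132, 80, 49), (153, 88, 43), (169, 96, 45), (175, 101, 47)]
210 [(150, 170, 189), (147, 167, 186), (142, 162, 179), (127, 143, 162), (111, 126, 
[... 1468 characters left out ...]
 59), (46, 54, 61), (51, 57, 64), (46, 53, 60), (43, 50, 55), (40, 43, 47), (37, 39, 41), (36, 35, 37), (37, 37, 37), (40, 40, 40), (40, 39, 40), (45, 50, 53), (57, 67, 79), (69, 86, 103), (80, 100, 121), (90, 116, 137), (98, 125, 147), (105, 135, 159), (107, 138, 164), (104, 136, 158), (98, 128, 151), (89, 117, 136), (85, 110, 125), (84, 112, 115), (84, 115, 106), (84, 119, 96), (89, 125, 96), (92, 128, 97), (89, 126, 94), (90, 128, 96)]
yaw z cam pos [ 0.61978321 -0.20597584  0.41275052]
200 243 70 103
yellow [ 0.58105634 -0.18116163  0.148     ]
[array([ 0.6156, -0.2258,  0.155 ]), array([ 0.6125, -0.3275,  0.155 ])]
[array([ 0.6286, -0.2262,  0.155 ]), array([ 0.6268, -0.3279,  0.155 ])]
```

Request:
step_arm(travel=[[0.2, 0.1, -2], [0.2, 0.1, -5], [0.2, 0.1, -8], [0.2, 0.1, -10], [0.2, 0.1, -11.6]], rotation=[[0, 0, 0], [0, 0, 0], [0, 0, 0], [0, 0, 0], [0, 0, 0]], fingers=[0, 0, 60, 90, 110])

```text
time_s: 2.7
tool_pos: [0.6181, -0.276, 0.1396]
orientation: [-179.9, -0.0, 88.6]
wrist_force: [1.2, 0.0, -0.8]
finger_gap: 0.0734
gripper_force: 0.0
```

```bash
python3 - <<'E'
from h import *
im,C=snap("wrist","w2"); np.save("C_w2.npy",np.array([*C[:3],*C[3].ravel(),*C[4]]))
E
```

```text
(no output)
```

View pics/w2.png

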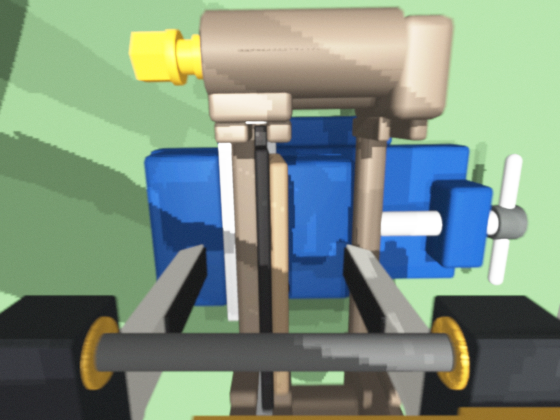

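The wrist view shows the pad between the fingers: edges at columns ~256 and 288, upper ear end near row 125. The yellow pin is untouched at (155,55).

```bash
python3 - <<'E'
from h import *
a=np.load("C_w2.npy"); C=(*a[:3],a[3:12].reshape(3,3),a[12:])
for p in [(256,200),(288,200),(258,290),(288,290),(262,125)]: print(p,onz(C,*p,.155).round(4))
print(onz(C,152,55,.153).round(4), r.read_state()["tool_pos"])
E
```

```text
(256, 200) [ 0.6121 -0.2338  0.155 ]
(288, 200) [ 0.6251 -0.2341  0.155 ]
(258, 290) [ 0.6114 -0.2738  0.155 ]
(288, 290) [ 0.6245 -0.2741  0.155 ]
(262, 125) [ 0.6155 -0.2043  0.155 ]
[ 0.5752 -0.178   0.153 ] [ 0.61748272 -0.27567736  0.1372217 ]
```

Request:
step_arm(travel=[[0, 0, 0], [0, 0, 0], [0, 0, 0], [0, 0, 0], [0, 0, 0]], rotation=[[0, 0, 0], [0, 0, 0], [0, 0, 0], [0, 0, 0], [0, 0, 0]], fingers=[150, 180, 220, 255, 255])

```text
time_s: 3.25
tool_pos: [0.6186, -0.2763, 0.142]
orientation: [180.0, 0.0, 88.6]
wrist_force: [-0.2, -0.2, -0.7]
finger_gap: 0.0294
gripper_force: 0.0
```

Request:
step_arm(travel=[[0, 0, 0], [0, 0, 0], [0, 0, 0], [0, 0, 0], [0, 0, 0]], rotation=[[0, 0, 0], [0, 0, 0], [0, 0, 0], [0, 0, 0], [0, 0, 0]], fingers=[255, 255, 255, 255, 255])

```text
time_s: 3.75
tool_pos: [0.6166, -0.2762, 0.1413]
orientation: [-179.7, -0.1, 88.6]
wrist_force: [-17.0, 3.0, 7.5]
finger_gap: 0.0139
gripper_force: 30.0
```

Request:
step_arm(travel=[[-0.1, 0, 0], [-0.2, 0, 0], [-0.2, 0, 0], [-0.2, 0, 0], [-0.2, 0, 0]], rotation=[[0, 0, 0], [0, 0, 0], [0, 0, 0], [0, 0, 0], [0, 0, 0]], fingers=[255, 255, 255, 255, 255])

```text
time_s: 4.25
tool_pos: [0.6163, -0.2763, 0.1414]
orientation: [-180.0, -0.0, 88.6]
wrist_force: [-4.5, 0.7, 2.9]
finger_gap: 0.0139
gripper_force: 29.9
```

```bash
python3 -c "
from h import *
s=r.read_state();print(s['wrist_force'],s['ft_torque'],s['tool_pos'],s['orientation'])"
```

```text
[-4.45816745  0.69991165  2.86977969] [0.04893996 1.15135779 0.21363224] [ 0.61625423 -0.27625707  0.14144544] [-1.79956441e+02 -4.03425385e-03  8.85653441e+01]
```

Small forces; lift slowly.

Request:
step_arm(travel=[[-0.05, 0, 0.2], [-0.05, 0, 0.5], [-0.05, 0, 0.9], [-0.05, 0, 1.3], [-0.05, 0, 1.7]], rotation=[[0, 0, 0], [0, 0, 0], [0, 0, 0], [0, 0, 0], [0, 0, 0]], fingers=[255, 255, 255, 255, 255])

```text
time_s: 4.75
tool_pos: [0.616, -0.2762, 0.1587]
orientation: [-180.0, -0.0, 88.6]
wrist_force: [-2.0, -0.3, -4.7]
finger_gap: 0.0138
gripper_force: 29.9
```

Request:
step_arm(travel=[[0, 0, 0.4], [0, 0, 0.8], [0, 0, 1.2], [0, 0, 1.6], [0, 0, 2.0]], rotation=[[0, 0, 0], [0, 0, 0], [0, 0, 0], [0, 0, 0], [0, 0, 0]], fingers=[255, 255, 255, 255, 255])

```text
time_s: 5.25
tool_pos: [0.6162, -0.2762, 0.1791]
orientation: [180.0, 0.0, 88.6]
wrist_force: [0.1, -0.8, -3.7]
finger_gap: 0.0136
gripper_force: 29.9
```

Request:
step_arm(travel=[[0, 0, 2], [0, 0, 4], [0, 0, 6], [0, 0, 8], [0, 0, 9]], rotation=[[0, 0, 0], [0, 0, 0], [0, 0, 0], [0, 0, 0], [0, 0, 0]], fingers=[255, 255, 255, 255, 255])

```text
time_s: 5.75
tool_pos: [0.6164, -0.2763, 0.2708]
orientation: [179.8, 0.1, 88.6]
wrist_force: [0.7, 0.3, -3.2]
finger_gap: 0.014
gripper_force: 29.9
```

```bash
python3 - <<'E'
from h import *
s=r.read_state();print(s['wrist_force'],s['ft_torque'],s['tool_pos'],s['orientation'],s['joint_positions'])
im,C=snap("scene","s2")
T=cam("top")
im=cv2.imread("pics/top0.png")
# tray bounds: bright low-sat region
h=cv2.cvtColor(im,cv2.COLOR_BGR2HSV); m=cv2.inRange(h,(0,0,110),(180,60,255)); m[:190]=0;m[330:]=0;m[:,:85]=0;m[:,250:]=0
m=cv2.morphologyEx(m,cv2.MORPH_CLOSE,np.ones((9,9)))
c=max(cv2.findContours(m,0,2)[0],key=cv2.contourArea); b=cv2.boxPoints(cv2.minAreaRect(c)); print(cv2.contourArea(c),b)
q=cv2.approxPolyDP(cv2.convexHull(c),8,True)[:,0]; 
P=np.array([onz(T,*p,.035) for p in q]); print(q.tolist(),P[:,:2].round(4).tolist(),P.mean(0))
cn=onz(T,250,125,.188); print("can",cn, "grease",onz(T,278,305,.062))
E
```

```text
[ 0.70364863  0.26620545 -3.18310802] [-0.06371161  0.07077332  0.0084546 ] [ 0.61637544 -0.2763492   0.27080874] [1.79841919e+02 6.82393387e-02 8.85646346e+01] [-2.72575758e+01  3.25623410e+01  5.97955119e+01  7.43872327e-03
  8.74701268e+01 -2.58226217e+01]
22796.0 [[ 84.999985 328.99994 ]
 [ 84.999985 189.99998 ]
 [248.99995  190.      ]
 [248.99995  328.99994 ]]
[[249, 190], [249, 329], [85, 329], [85, 190]] [[0.6889, 0.0445], [0.3888, 0.0596], [0.4095, 0.4022], [0.7109, 0.4083]] [0.54954131 0.2286439  0.035     ]
can [0.77890162 0.03057327 0.188     ] grease [ 0.43383852 -0.00379805  0.062     ]
```

View pics/s2.png

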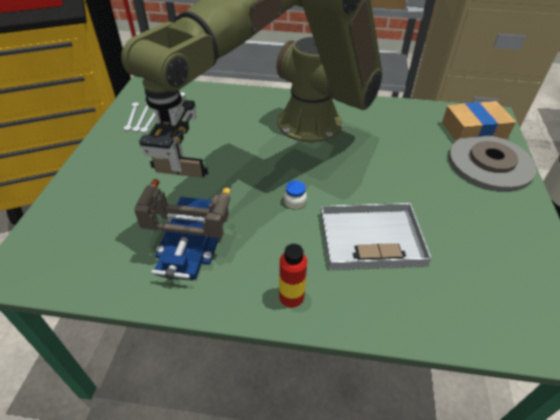

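The pad is held clear at scene (185,163). The tray is empty on its robot side, and the yellow and rusty pins look unmoved. Now carrying it to the tray at (0.506, 0.222), turning +0.2 rad.

Request:
step_arm(travel=[[-0.5, 2, 0], [-1.3, 6, 0], [-2.2, 10, 0], [-3.1, 14, 0], [-4.0, 18, 0]], rotation=[[0, 0, 0.015], [0, 0, 0.03], [0, 0, 0.045], [0, 0, 0.06], [0, 0, 0.08]], fingers=[255, 255, 255, 255, 255])

```text
time_s: 6.3
tool_pos: [0.5753, -0.0947, 0.2677]
orientation: [-180.0, -0.0, 93.2]
wrist_force: [1.2, -0.4, -3.9]
finger_gap: 0.014
gripper_force: 29.9
```

Request:
step_arm(travel=[[-0.9, 4, 0], [-1.8, 8, 0], [-2.7, 12, 0], [-3.6, 16, 0], [-4.4, 20, 0]], rotation=[[0, 0, 0.015], [0, 0, 0.03], [0, 0, 0.045], [0, 0, 0.06], [0, 0, 0.08]], fingers=[255, 255, 255, 255, 255])

```text
time_s: 6.8
tool_pos: [0.5312, 0.1053, 0.2679]
orientation: [-180.0, -0.0, 97.8]
wrist_force: [0.6, -0.2, -3.4]
finger_gap: 0.014
gripper_force: 29.9
```

Request:
step_arm(travel=[[-0.9, 4, 0], [-1.6, 7, -1], [-2.2, 10, -3], [-2.6, 11.5, -6], [-2.6, 11.8, -9]], rotation=[[0, 0, 0.015], [0, 0, 0.03], [0, 0, 0.04], [0, 0, 0.04], [0, 0, 0.04]], fingers=[255, 255, 255, 255, 255])

```text
time_s: 7.3
tool_pos: [0.5051, 0.2235, 0.177]
orientation: [180.0, -0.0, 100.1]
wrist_force: [-0.2, -0.1, -4.0]
finger_gap: 0.0135
gripper_force: 29.9
```

```bash
python3 - <<'E'
from h import *
s=r.read_state();print(s['tool_pos'],s['orientation'],s['wrist_force'])
im,C=snap("wrist","w3"); np.save("C_w3.npy",np.array([*C[:3],*C[3].ravel(),*C[4]]))
E
```

```text
[0.50513109 0.22349004 0.17698786] [ 1.79993239e+02 -1.84689518e-02  1.00147896e+02] [-0.16157688 -0.08068185 -4.04812736]
```

View pics/w3.png

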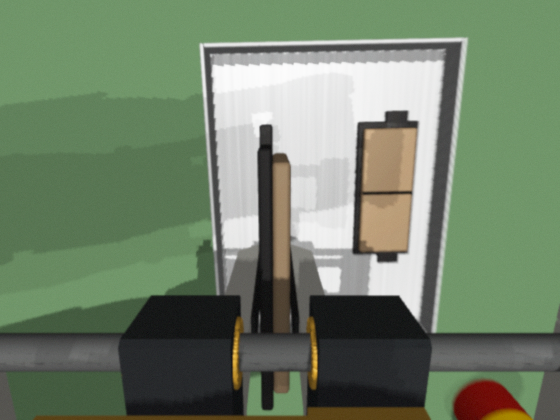

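The wrist view shows the held pad parallel to the tray, over its free half at columns 258–292, with the outer pad at (387,190). Descending.

Request:
step_arm(travel=[[0, 0, -3], [0, 0, -6], [0, 0, -9], [0, 0, -11], [0, 0, -12.2]], rotation=[[0, 0, 0], [0, 0, 0], [0, 0, 0], [0, 0, 0], [0, 0, 0]], fingers=[255, 255, 255, 255, 255])

```text
time_s: 7.85
tool_pos: [0.5055, 0.2213, 0.0551]
orientation: [-179.9, 0.0, 100.0]
wrist_force: [0.8, 0.3, -2.7]
finger_gap: 0.0138
gripper_force: 29.9
```

Request:
step_arm(travel=[[0, 0, -0.2], [0, 0, -0.4], [0, 0, -0.6], [0, 0, -0.8], [0, 0, -0.9]], rotation=[[0, 0, 0], [0, 0, 0], [0, 0, 0], [0, 0, 0], [0, 0, 0]], fingers=[255, 255, 255, 255, 255])

```text
time_s: 8.35
tool_pos: [0.5062, 0.2218, 0.0478]
orientation: [180.0, -0.0, 100.0]
wrist_force: [-0.4, -1.2, -2.4]
finger_gap: 0.014
gripper_force: 29.9
```

Request:
step_arm(travel=[[0, 0, -0.05], [0, 0, -0.1], [0, 0, -0.15], [0, 0, -0.15], [0, 0, -0.15]], rotation=[[0, 0, 0], [0, 0, 0], [0, 0, 0], [0, 0, 0], [0, 0, 0]], fingers=[255, 255, 255, 255, 255])

```text
time_s: 8.85
tool_pos: [0.506, 0.2218, 0.046]
orientation: [-180.0, -0.0, 100.0]
wrist_force: [-0.4, -0.4, -2.6]
finger_gap: 0.014
gripper_force: 29.9
```

Request:
step_arm(travel=[[0, 0, -0.05], [0, 0, -0.1], [0, 0, -0.15], [0, 0, -0.2], [0, 0, -0.2]], rotation=[[0, 0, 0], [0, 0, 0], [0, 0, 0], [0, 0, 0], [0, 0, 0]], fingers=[255, 255, 255, 255, 255])

```text
time_s: 9.35
tool_pos: [0.506, 0.2218, 0.0445]
orientation: [180.0, 0.0, 100.0]
wrist_force: [-3.0, -1.6, 4.8]
finger_gap: 0.0138
gripper_force: 30.0
```

Contact is made; releasing gently.

Request:
step_arm(travel=[[0, 0, 0], [0, 0, 0], [0, 0, 0], [0, 0, 0], [0, 0, 0]], rotation=[[0, 0, 0], [0, 0, 0], [0, 0, 0], [0, 0, 0], [0, 0, 0]], fingers=[215, 210, 200, 190, 170])

```text
time_s: 9.85
tool_pos: [0.506, 0.2218, 0.0439]
orientation: [180.0, 0.0, 100.0]
wrist_force: [-0.2, -1.1, -0.2]
finger_gap: 0.0283
gripper_force: 0.2
```

Request:
step_arm(travel=[[0, 0, 0], [0, 0, 0], [0, 0, 1], [0, 0, 2], [0, 0, 4]], rotation=[[0, 0, 0], [0, 0, 0], [0, 0, 0], [0, 0, 0], [0, 0, 0]], fingers=[170, 170, 170, 170, 170])

```text
time_s: 10.35
tool_pos: [0.5056, 0.2216, 0.0844]
orientation: [-179.9, 0.0, 100.0]
wrist_force: [-0.2, -0.2, 1.1]
finger_gap: 0.0315
gripper_force: 0.0
```

Request:
step_arm(travel=[[0, 0, 3], [0, 0, 6], [0, 0, 10], [0, 0, 14], [0, 0, 18]], rotation=[[0, 0, 0], [0, 0, 0], [0, 0, 0], [0, 0, 0], [0, 0, 0]], fingers=[150, 120, 120, 120, 120])

```text
time_s: 10.85
tool_pos: [0.5056, 0.2217, 0.2668]
orientation: [179.9, -0.0, 100.0]
wrist_force: [-0.2, -0.2, -0.4]
finger_gap: 0.0495
gripper_force: 0.0
```

```bash
python3 - <<'E'
from h import *
im,C=snap("wrist","w4"); s=r.read_state(); print(s['tool_pos'],s['orientation'],s['joint_positions'])
E
```

```text
[0.5071008  0.22222585 0.27380041] [ 1.79419267e+02 -1.01772435e-01  1.00033714e+02] [1.98735667e+01 1.55287522e+01 8.30890601e+01 1.04086506e-03
 8.07926053e+01 9.84020744e+00]
```

View pics/w4.png

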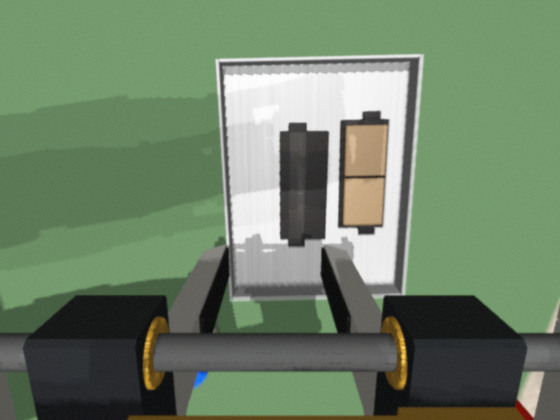

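The pad tipped over after release. It now lies flat at (304,185) in the tray's free half, with a gap to the outer pad at (363,175), which hasn't moved. Next, the rusty pin: moving to a viewing pose in front of it.

Request:
step_arm(travel=[[0, -3, 0], [0, -6, 0], [0, -9, 0], [0, -12, 0], [0, -15, 0]], rotation=[[0, 0, -0.09], [0, 0, -0.18], [0, 0, -0.27], [0, 0, -0.36], [0, 0, -0.44]], fingers=[120, 120, 120, 120, 120])

```text
time_s: 11.4
tool_pos: [0.5057, 0.0706, 0.2648]
orientation: [179.9, -0.0, 74.6]
wrist_force: [0.6, -0.5, -0.3]
finger_gap: 0.0502
gripper_force: 0.0
```

Request:
step_arm(travel=[[0, -3, 0], [0, -6, 0], [0, -9, 0], [0, -12, 0], [0, -15, 0]], rotation=[[0, 0, -0.09], [0, 0, -0.18], [0, 0, -0.27], [0, 0, -0.36], [0, 0, -0.44]], fingers=[120, 120, 120, 120, 120])

```text
time_s: 11.9
tool_pos: [0.5057, -0.0794, 0.2648]
orientation: [179.9, -0.0, 49.4]
wrist_force: [0.7, 0.1, 0.6]
finger_gap: 0.0496
gripper_force: 0.0
```

Request:
step_arm(travel=[[0, -3, 0], [0, -6, 0], [0, -9, 0], [0, -12, 0], [0, -15, 0]], rotation=[[0, 0, -0.09], [0, 0, -0.18], [0, 0, -0.27], [0, 0, -0.36], [0, 0, -0.44]], fingers=[120, 120, 120, 120, 120])

```text
time_s: 12.4
tool_pos: [0.5057, -0.2295, 0.2648]
orientation: [180.0, -0.0, 24.2]
wrist_force: [0.7, -0.1, 0.4]
finger_gap: 0.0495
gripper_force: 0.0
```

Request:
step_arm(travel=[[0, -3, -1.5], [0, -6, -3], [0, -9, -5], [0, -12, -6.5], [0, -14.8, -7.7]], rotation=[[0, 0, -0.09], [0, 0, -0.18], [0, 0, -0.27], [0, 0, -0.36], [0, 0, -0.45]], fingers=[120, 120, 120, 120, 120])

```text
time_s: 12.9
tool_pos: [0.5056, -0.3774, 0.1867]
orientation: [-180.0, 0.0, -1.6]
wrist_force: [0.3, 0.9, 0.2]
finger_gap: 0.05
gripper_force: 0.0
```

Request:
step_arm(travel=[[0, 0, 0], [0, 0, 0], [0, 0, 0], [0, 0, 0], [0, 0, 0]], rotation=[[0, 0, 0], [0, 0, 0], [0, 0, 0], [0, 0, 0], [0, 0, 0]], fingers=[120, 120, 120, 120, 120])

```text
time_s: 13.4
tool_pos: [0.5063, -0.3757, 0.1877]
orientation: [180.0, -0.0, -1.3]
wrist_force: [0.4, -0.6, 0.1]
finger_gap: 0.0497
gripper_force: 0.0
```

```bash
python3 - <<'E'
from h import *
im,C=snap("wrist","w5"); np.save("C_w5.npy",np.array([*C[:3],*C[3].ravel(),*C[4]])); s=r.read_state(); print(s['tool_pos'],s['orientation'],s['joint_positions'])
E
```

```text
[ 0.5062244  -0.37577037  0.18751394] [ 1.79974713e+02 -3.21465337e-02 -1.33037988e+00] [-3.99147205e+01  2.92768319e+01  7.56876978e+01  2.91866994e-04
  7.49945708e+01  5.14155910e+01]
```

View pics/w5.png

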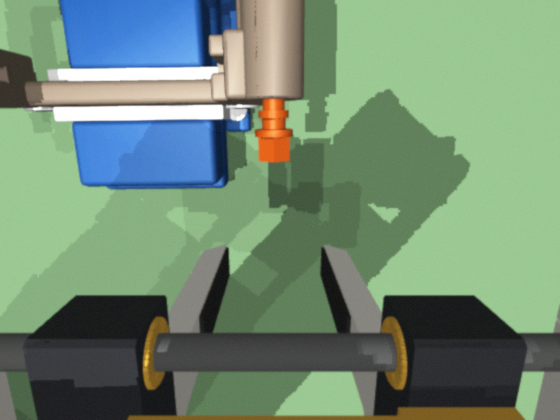

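The wrist view shows the rusty hexagon head at columns 258–290, rows ~136–161. Behind it are the flange at 129–136 and a collar at 111–118; the bracket face is at row ~98.

```bash
python3 - <<'E'
from h import *
a=np.load("C_w5.npy"); C=(*a[:3],a[3:12].reshape(3,3),a[12:])
print("cam",-C[3].T@C[4])
im=cv2.imread("pics/w5.png");h=cv2.cvtColor(im,cv2.COLOR_BGR2HSV);m=cv2.inRange(h,(0,130,80),(16,255,255))
m[:90]=0;m[175:]=0;m[:,:240]=0;m[:,310:]=0
for v in range(96,168,2):
    x=np.nonzero(m[v])[0]; print(v,(x.min(),x.max()) if len(x) else None,end=' ')
ys=np.nonzero(m)[0];print(ys.min(),ys.max())
for z in(.1445,.154):print(z,[onz(C,274,v,z).round(4).tolist() for v in(98,114,136,161)])
print(onz(C,258,148,.1445),onz(C,290,148,.1445))
E
```

```text
cam [ 0.58039014 -0.37793156  0.34343387]
96 None 98 (np.int64(268), np.int64(281)) 100 (np.int64(262), np.int64(284)) 102 (np.int64(262), np.int64(283)) 104 (np.int64(262), np.int64(283)) 106 (np.int64(263), np.int64(283)) 108 (np.int64(263), np.int64(283)) 110 (np.int64(260), np.int64(285)) 112 (np.int64(259), np.int64(287)) 114 (np.int64(259), np.int64(287)) 116 (np.int64(259), np.int64(287)) 118 (np.int64(262), np.int64(284)) 120 (np.int64(262), np.int64(284)) 122 (np.int64(262), np.int64(284)) 124 (np.int64(262), np.int64(284)) 126 (np.int64(262), np.int64(284)) 128 (np.int64(262), np.int64(284)) 130 (np.int64(256), np.int64(291)) 132 (np.int64(255), np.int64(291)) 134 (np.int64(256), np.int64(291)) 136 (np.int64(256), np.int64(290)) 138 (np.int64(258), np.int64(289)) 140 (np.int64(258), np.int64(289)) 142 (np.int64(258), np.int64(289)) 144 (np.int64(259), np.int64(289)) 146 (np.int64(259), np.int64(289)) 148 (np.int64(259), np.int64(289)) 150 (np.int64(259), np.int64(289)) 152 (np.int64(259), np.int64(289)) 154 (np.int64(259), np.int64(289)) 156 (np.int64(259), np.int64(289)) 158 (np.int64(259), np.int64(289)) 160 (np.int64(259), np.int64(289)) 162 (np.int64(269), np.int64(277)) 164 None 166 None 98 162
0.1445 [[0.5922, -0.3778, 0.1445], [0.584, -0.3776, 0.1445], [0.5723, -0.3773, 0.1445], [0.5586, -0.377, 0.1445]]
0.154 [[0.5917, -0.3778, 0.154], [0.5838, -0.3776, 0.154], [0.5727, -0.3773, 0.154], [0.5597, -0.377, 0.154]]
[ 0.56600733 -0.36827481  0.1445    ] [ 0.56560556 -0.3860335   0.1445    ]
```

Request:
step_arm(travel=[[1.5, -0.1, 0], [3.5, -0.1, 0], [5, -0.1, 0], [5.5, -0.1, 0], [5.5, -0.1, 0]], rotation=[[0, 0, 0], [0, 0, 0], [0, 0, 0], [0, 0, 0], [0, 0, 0]], fingers=[120, 120, 120, 120, 120])

```text
time_s: 13.95
tool_pos: [0.5612, -0.3769, 0.1867]
orientation: [-180.0, 0.0, -1.3]
wrist_force: [-0.0, -0.3, 0.1]
finger_gap: 0.0498
gripper_force: 0.0
```

Request:
step_arm(travel=[[0, 0, -1], [0, 0, -2], [0, 0, -3], [0, 0, -4], [0, 0, -4]], rotation=[[0, 0, 0], [0, 0, 0], [0, 0, 0], [0, 0, 0], [0, 0, 0]], fingers=[120, 120, 120, 120, 120])

```text
time_s: 14.45
tool_pos: [0.5603, -0.3769, 0.1449]
orientation: [-179.9, 0.1, -1.4]
wrist_force: [-0.5, -0.5, 0.1]
finger_gap: 0.0499
gripper_force: 0.0
```

Request:
step_arm(travel=[[0, 0, 0], [0, 0, 0], [0, 0, 0], [0, 0, 0], [0, 0, 0]], rotation=[[0, 0, 0], [0, 0, 0], [0, 0, 0], [0, 0, 0], [0, 0, 0]], fingers=[140, 160, 180, 190, 190])

```text
time_s: 14.95
tool_pos: [0.561, -0.3773, 0.1472]
orientation: [180.0, -0.0, -1.4]
wrist_force: [-0.5, -0.0, 0.4]
finger_gap: 0.0241
gripper_force: 0.0
```

```bash
python3 - <<'E'
from h import *
im,C=snap("wrist","w6"); np.save("C_w6.npy",np.array([*C[:3],*C[3].ravel(),*C[4]])); s=r.read_state(); print(s['tool_pos'],s['orientation'],s['finger_gap'],s['wrist_force'],s['ft_torque'])
g,_=snap("scene","s6"); cv2.imwrite("pics/s6c.png",cv2.resize(g[100:220,100:260,::-1],(800,600),interpolation=cv2.INTER_CUBIC))
E
```

```text
[ 0.56101196 -0.3772322   0.14707977] [ 1.79994338e+02 -8.33570688e-03 -1.38645756e+00] 0.023854604829961462 [ 0.53355216 -0.00622761  0.13125576] [-0.03205408  0.12984543  0.01617337]
```

View pics/w6.png

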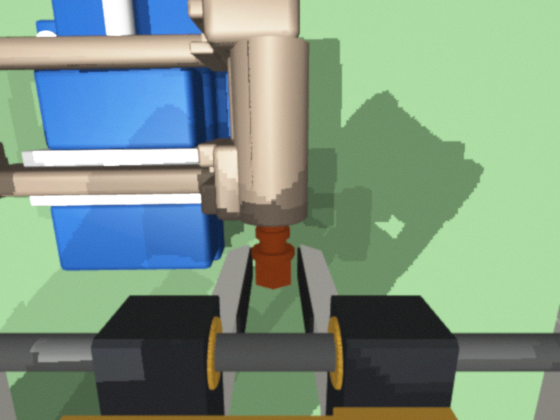

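The head at columns 256–291, rows 257–286 is centred between the fingers at 249/301. Closing; the gap should read 17 mm if the flats are gripped.

Request:
step_arm(travel=[[0, 0, 0], [0, 0, 0], [0, 0, 0], [0, 0, 0], [0, 0, 0]], rotation=[[0, 0, 0], [0, 0, 0], [0, 0, 0], [0, 0, 0], [0, 0, 0]], fingers=[200, 205, 210, 215, 220])

```text
time_s: 15.55
tool_pos: [0.561, -0.377, 0.147]
orientation: [-180.0, 0.0, -1.4]
wrist_force: [-1.7, 3.9, 1.3]
finger_gap: 0.0161
gripper_force: 30.0
```

Request:
step_arm(travel=[[0, 0, 0], [0, 0, 0], [0, 0, 0], [0, 0, 0], [0, 0, 0]], rotation=[[0, 0, 0], [0, 0, 0], [0, 0, 0], [0, 0, 0], [0, 0, 0]], fingers=[255, 255, 255, 255, 255])

```text
time_s: 16.05
tool_pos: [0.561, -0.3771, 0.147]
orientation: [-180.0, 0.0, -1.4]
wrist_force: [-1.8, 4.4, 2.0]
finger_gap: 0.0169
gripper_force: 30.0
```

```bash
cat > st.py <<'E'
from h import *
s=r.read_state()
for k in('tool_pos','orientation','finger_gap','wrist_force','ft_torque'):print(k,np.round(s[k],4))
E
python3 st.py
```

```text
tool_pos [ 0.561  -0.3771  0.147 ]
orientation [-1.799899e+02  2.700000e-03 -1.382300e+00]
finger_gap 0.0169
wrist_force [-1.7738  4.3976  1.997 ]
ft_torque [0.8782 0.434  0.1165]
```

Request:
step_arm(travel=[[0, 0.05, 0.02], [-0.2, 0.055, 0.02], [-0.4, 0.06, 0.02], [-0.6, 0.065, 0.02], [-0.8, 0.07, 0.02]], rotation=[[0, 0, 0], [0, 0, 0], [0, 0, 0], [0, 0, 0], [0, 0, 0]], fingers=[255, 255, 255, 255, 255])

```text
time_s: 16.55
tool_pos: [0.5527, -0.3767, 0.1471]
orientation: [180.0, 0.0, -1.4]
wrist_force: [-0.6, 0.5, 0.2]
finger_gap: 0.0166
gripper_force: 30.0
```

```bash
python3 st.py
```

```text
tool_pos [ 0.5527 -0.3767  0.1471]
orientation [ 1.799923e+02  4.600000e-03 -1.399700e+00]
finger_gap 0.0166
wrist_force [-0.5705  0.4994  0.1608]
ft_torque [0.0059 0.143  0.0174]
```

Forces are nearly nil. Continue to about 23 mm, then measure.

Request:
step_arm(travel=[[-0.3, 0.007, 0], [-0.6, 0.015, 0], [-0.9, 0.02, 0], [-1.2, 0.03, 0], [-1.5, 0.036, 0]], rotation=[[0, 0, 0], [0, 0, 0], [0, 0, 0], [0, 0, 0], [0, 0, 0]], fingers=[255, 255, 255, 255, 255])

```text
time_s: 17.05
tool_pos: [0.5377, -0.3762, 0.1472]
orientation: [180.0, -0.0, -1.4]
wrist_force: [0.1, 0.1, -0.3]
finger_gap: 0.0168
gripper_force: 30.0
```

Request:
step_arm(travel=[[0, 0, 0], [0, 0, 0], [0, 0, 0], [0, 0, 0], [0, 0, 0]], rotation=[[0, 0, 0], [0, 0, 0], [0, 0, 0], [0, 0, 0], [0, 0, 0]], fingers=[255, 255, 255, 255, 255])

```text
time_s: 17.55
tool_pos: [0.5381, -0.3761, 0.1471]
orientation: [-180.0, 0.0, -1.4]
wrist_force: [0.1, 0.4, -1.0]
finger_gap: 0.0164
gripper_force: 30.0
```

```bash
python3 st.py; python3 - <<'E'
from h import *
im,C=snap("wrist","w7")
h=cv2.cvtColor(im,cv2.COLOR_RGB2HSV);m=cv2.inRange(h,(0,120,40),(16,255,255));m[:,:235]=0;m[:,320:]=0;m[310:]=0;m[:120]=0
for v in range(120,310,2):
    x=np.nonzero(m[v])[0]
    if len(x)>4: p=onz(C,x.mean(),v,.1445);print(v,int(x.min()),int(x.max()),p[:2].round(4))
E
```

```text
tool_pos [ 0.5381 -0.3761  0.1471]
orientation [-1.799956e+02  8.000000e-04 -1.382500e+00]
finger_gap 0.0164
wrist_force [ 0.1487  0.437  -1.0138]
ft_torque [-0.0003  0.1394 -0.0153]
172 261 284 [ 0.5899 -0.3778]
174 260 285 [ 0.589  -0.3769]
176 260 285 [ 0.5881 -0.3769]
178 260 285 [ 0.5872 -0.3768]
180 260 285 [ 0.5863 -0.3768]
182 260 285 [ 0.5854 -0.3768]
184 260 285 [ 0.5845 -0.3768]
186 260 285 [ 0.5836 -0.3767]
188 260 286 [ 0.5826 -0.3769]
190 260 286 [ 0.5817 -0.3769]
192 260 285 [ 0.5808 -0.3767]
194 260 285 [ 0.5799 -0.3766]
196 261 285 [ 0.5789 -0.3769]
198 261 285 [ 0.578  -0.3768]
200 261 285 [ 0.5771 -0.3768]
202 261 285 [ 0.5761 -0.3768]
204 261 285 [ 0.5752 -0.3768]
206 261 285 [ 0.5742 -0.3767]
208 261 286 [ 0.5733 -0.3769]
210 261 285 [ 0.5723 -0.3767]
212 261 286 [ 0.5714 -0.3769]
214 261 286 [ 0.5704 -0.3769]
216 261 286 [ 0.5694 -0.3768]
218 261 286 [ 0.5685 -0.3768]
220 262 286 [ 0.5675 -0.377 ]
222 261 286 [ 0.5665 -0.3768]
224 262 286 [ 0.5656 -0.377 ]
226 259 289 [ 0.5646 -0.377 ]
228 258 290 [ 0.5636 -0.3769]
230 258 290 [ 0.5626 -0.3769]
232 258 290 [ 0.5617 -0.3769]
234 258 290 [ 0.5607 -0.3769]
236 258 290 [ 0.5597 -0.3768]
238 260 288 [ 0.5587 -0.3768]
240 261 287 [ 0.5577 -0.3768]
242 261 287 [ 0.5567 -0.3768]
244 259 292 [ 0.5557 -0.3775]
246 255 294 [ 0.5547 -0.377 ]
248 254 295 [ 0.5537 -0.3769]
250 253 295 [ 0.5527 -0.3767]
252 254 295 [ 0.5517 -0.3769]
254 254 295 [ 0.5506 -0.3769]
256 254 294 [ 0.5496 -0.3766]
258 256 293 [ 0.5486 -0.3768]
260 256 293 [ 0.5476 -0.3768]
262 256 293 [ 0.5465 -0.3768]
264 256 293 [ 0.5455 -0.3767]
266 257 292 [ 0.5445 -0.3767]
268 257 292 [ 0.5434 -0.3767]
270 257 292 [ 0.5424 -0.3767]
272 257 292 [ 0.5413 -0.3766]
274 257 292 [ 0.5403 -0.3766]
276 257 292 [ 0.5392 -0.3766]
278 257 292 [ 0.5382 -0.3766]
280 257 292 [ 0.5371 -0.3765]
282 257 292 [ 0.5361 -0.3765]
284 257 292 [ 0.535  -0.3765]
286 265 283 [ 0.5339 -0.3762]
```

View pics/w7.png

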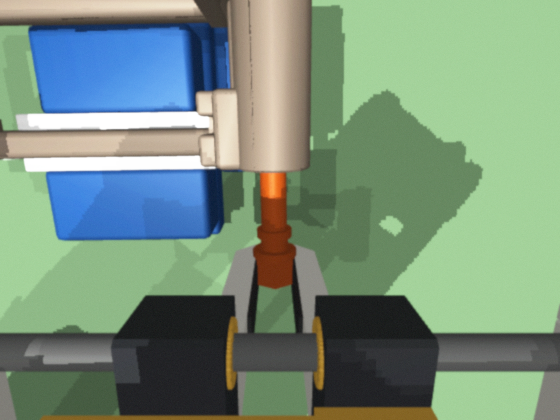

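The wrist view shows the shank bare from row 171 to the collar at ~225, with the head at 257–285 still gripped squarely. From the collar-to-face measurements the pin is about 28 mm out, so pulling 2 mm more.

Request:
step_arm(travel=[[-0.1, 0.002, 0], [-0.2, 0.005, 0], [-0.2, 0.005, 0], [-0.2, 0.005, 0], [-0.2, 0.005, 0]], rotation=[[0, 0, 0], [0, 0, 0], [0, 0, 0], [0, 0, 0], [0, 0, 0]], fingers=[255, 255, 255, 255, 255])

```text
time_s: 18.1
tool_pos: [0.536, -0.3761, 0.1472]
orientation: [-180.0, -0.0, -1.4]
wrist_force: [0.1, 0.4, -1.1]
finger_gap: 0.0163
gripper_force: 30.0
```

```bash
python3 st.py; python3 -c "
from plant import r
print(r.close_job())"
```

```text
tool_pos [ 0.536  -0.3761  0.1472]
orientation [-1.799994e+02 -1.200000e-03 -1.388100e+00]
finger_gap 0.0163
wrist_force [ 0.1453  0.395  -1.1442]
ft_torque [-0.019   0.1333  0.0347]
the job is handed in; nothing more can be done
None
```

Job handed in at 18.1 s: the pad was set on edge in the tray but tipped flat after release, clear of the other pad, and the rusty pin is still held about 30 mm out (from camera measurements) with the wrist force near 1 N.

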